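# Stop a sweet-stall display tray from rocking with the packing slip that fits

## Task

The wooden tray of candy bars rocks because its foot at the near right corner (nearest the three wooden slips) is too short and hangs above the counter by an unknown amount. From the front, try the slips under that foot, lying flat, and leave the thickest one that slides in without forcing, pushed in until its end has passed right under the foot; then press down with about 15 N on the top of that corner post to make sure the tray no longer rocks, and let go. Do not shove the tray along the counter, leave the two other slips lying flat on the counter clear of the foot, and leave the jar, the clear box and the tongs alone.

Things in the scene. Friction and masses are not known exactly. Their poses are not given: they have to be found in the camera images.
- tray: open brown wooden display tray of candy bars, 220 (x) by 320 (y) mm, rim 80 mm high, loose, about 2.4 kg. 36 mm square posts in its corners run down as feet; the tray floor is 44 mm up. The foot at the near right corner (-x, -y) is short: its flat end is 9 to 16.5 mm above the counter. Origin: centre, at counter level (z = 0); x points away from the front, y left
- foot (a point): counter level straight below the centre of the short foot (86 mm towards the front and 136 mm to the right of the tray's origin). The foot's front face lies 18 mm before this point (6 mm behind the tray's front face); its side faces lie 18 mm either side. 4 to 8 N down on its post rock the tray; a level push of over 8 N may shift the tray
- post_top (a point): centre of the flat top (36 by 36 mm) of the corner post above the short foot, 80 mm above the counter; this is where to press
- slip_thin: flat straight slip of pale wood, 120 long (its x) by 28 wide (its y) by 8 mm thick, lying loose on the counter, about 20 g. Origin: centre of the underside. Both ends are alike
- slip_mid: the same in mid-brown wood, 120 by 28 by 11 mm thick. Origin: centre of the underside
- slip_thick: the same in dark wood, 120 by 28 by 14 mm thick. Origin: centre of the underside
- clamshell: bystander: clear plastic box of candy bars, 120 by 170 by 44 mm, with a round green label. Origin: centre of the underside
- jar: bystander: amber glass jar with a red cap, 68 mm across, 95 mm high. Origin: centre of the underside
- tongs: bystander: flat steel tongs with black ends, 40 by 205 by 13 mm, long side along y. Origin: centre of the underside
There are look-alikes about, which are no part of the job. What is shaped like the slip_thin but green or purple is not meant.

How it is judged:
By the outcome, as a careful person would: the job done as asked, in the order asked, and still so for the second after the job is handed in, with the robot touching nothing.
It also fails if it takes over 72 s, if anything falls off the work surface, if the arm or the gripper's body presses on something with over 40 N, if the wrist force passes 120 N, or if a joint passes its speed limit or range.

## Robot

A 6-joint arm with a two-finger parallel gripper is mounted at the origin on the work surface. World frame = base frame: x ahead of the robot, y to its left, z up, the work surface at z = 0. Lengths are in mm, angles in rad, forces in N, time in s.
With the tool pointing down it reaches from about 350 to 925 mm from the base axis. Payload 6.4 kg.
Tool frame: the origin (TCP) lies at the very end of the fingers, on their centre line; the grasp point (between the pads) lies 19 mm behind it; z points along the fingers, y is the line along which they close (so a half turn about z gives the same grasp; the last joint's range is limited). The gripper opens to 85 mm and grips with 20 to 120 N. Pads are 22 mm wide; open, the fingers measure 114 mm over their backs; the gripper's body (76 mm by 85 mm) begins 54 mm behind the grasp point. The pads swing forward as they close: fully open they stand 13 mm farther back than shut.
Start: joints at [1.032, 0.245, 1.558, -0, 1.339, -0.174], TCP at [231.893, 607.239, 231.29] pointing down, gripper open.
Joint ranges: [-3.13, 3.13], [-1.02, 2.26], [0.13, 2.54], [-0.95, 4.09], [0.21, 2.88], [-2.74, 2.74]. Speed limits (rad/s): [2.57, 2.57, 3.14, 3.14, 3.14, 3.14].

## Interface

Orientations are given as a unit quaternion [w, x, y, z].
In Python, from station import reach, move_l, move_joints, grip, sleep, inverse_kinematics, read_camera, camera_info, IKError, sign_off, read_clock, read_qpos, read_qd, read_joint_efforts, read_eef_pos, read_eef_rot, read_force, read_ft_torque, read_finger_gap, read_finger_force gives the robot as it stands. Calls block until the motion is done:
- reach(position, orientation): joint-space move of the TCP to a pose.
- move_l(position, frame=None, vel=150, force_limit=None): straight line of the TCP; frame=None keeps the orientation; vel is the mean speed in mm/s. With force_limit (N) it stops when the force on the tool has changed by that much, and returns True; else False.
- move_joints(angles): joint-space move.
- grip(opening): finger opening in mm; the grip force is fixed at half the most; returns when the fingers have stopped.
- sleep(seconds).
- inverse_kinematics(position, orientation): joint angles nearest the present ones, or None.
- read_camera(name): name is "scene" or "top" or "wrist"; returns the picture (384x512x3 uint8, blue, green, red); there is no depth.
- camera_info(name): a dict with "fx", "fy", "cx", "cy" (pixels), "cam_to_world" (4x4, takes a point from camera to world coordinates); the wrist camera has in their place "tool_from_camera" (4x4, takes a point from camera to tool coordinates, whose origin is the TCP and whose axes are the flange's). Camera axes: x right, y up, looking along -z (the intrinsics and any distortion apply to the point x, -y, -z); pixel columns grow to the right and rows downward; lengths in mm; the calibration is good to about 2 mm. A picture is of the moment at which its call begins: read the wrist's pose just before it. camera_info takes no time and is no camera call.
A pose or a line that the arm cannot do raises IKError and nothing moves.
- sign_off(): hands the job in; it is judged then, once.
Readings, each from a call of its own:
- read_clock(): time.
- read_qpos(): joint angles.
- read_qd(): joint speeds.
- read_joint_efforts(): joint torques, N m.
- read_eef_pos(): TCP position.
- read_eef_rot(): TCP orientation.
- read_force(): force on the tool from outside, world axes, zero at the start.
- read_ft_torque(): the same for the moment, N m.
- read_finger_gap(): finger opening in mm.
- read_finger_force(): force on a finger pad.
Only numpy, scipy, OpenCV 4.12 (cv2) and the standard library are available. Lean on these libraries where they do the work, as an engineer would, in place of code of your own. Each camera call takes 0.05 s, during which the arm holds its last target. There are 200 camera calls.

## Working session

There is one attempt and no reset: what is moved stays moved. The work goes in short steps, each a Python script; the robot and the scene stay as the last script left them, time stands still between calls to the robot, and variables do not carry over. Pictures are saved under pics/ and viewed, at most 10 in all, crops included, and the job is handed in when it is done.

```bash
mkdir -p pics; ls
python3 - <<'E'
from station import *
import cv2,numpy as np
for n in("top","scene"):
    cv2.imwrite(f"pics/{n}0.png",cv2.resize(read_camera(n),(800,600),interpolation=cv2.INTER_CUBIC))
    print(n,camera_info(n))
print(camera_info("wrist"),read_eef_rot(),read_clock())
E
```

```text
pics
top {'fx': 366.35189014298106, 'fy': 366.35189014298106, 'cx': 258.3815457985053, 'cy': 194.94954625025866, 'cam_to_world': array([[-2.92926124e-02,  9.93099883e-01, -1.13554237e-01,
         4.03917875e+02],
       [-9.99559024e-01, -2.85493519e-02,  8.16646772e-03,
        -4.10296260e+01],
       [ 4.86821827e-03,  1.13743379e-01,  9.93498236e-01,
         9.59935261e+02],
       [ 0.00000000e+00,  0.00000000e+00,  0.00000000e+00,
         1.00000000e+00]])}
scene {'fx': 355.92575953110764, 'fy': 355.92575953110764, 'cx': 257.0614665409616, 'cy': 191.34744732018913, 'cam_to_world': array([[ 6.56008368e-01, -5.67411458e-01,  4.97691932e-01,
         9.34215310e+02],
       [ 7.54752852e-01,  4.92237859e-01, -4.33647347e-01,
        -3.98415830e+02],
       [ 1.07366267e-03,  6.60110694e-01,  7.51167571e-01,
         6.99322575e+02],
       [ 0.00000000e+00,  0.00000000e+00,  0.00000000e+00,
         1.00000000e+00]])}
{'fx': 319.0718452950699, 'fy': 319.0718452950699, 'cx': 256.7634761776221, 'cy': 192.01906190309145, 'tool_from_camera': array([[ 1.72658807e-03,  9.57757885e-01,  2.87570605e-01,
         7.25961417e+01],
       [ 9.99998019e-01, -1.93843898e-03,  4.51960573e-04,
        -1.51613218e-01],
       [ 9.90306875e-04,  2.87569255e-01, -9.57759334e-01,
        -1.43007706e+02],
       [ 0.00000000e+00,  0.00000000e+00,  0.00000000e+00,
         1.00000000e+00]])} [-3.07767879e-04  1.81393475e-01  9.83410201e-01 -8.30177321e-04] 0.1
```

View pics/top0.png

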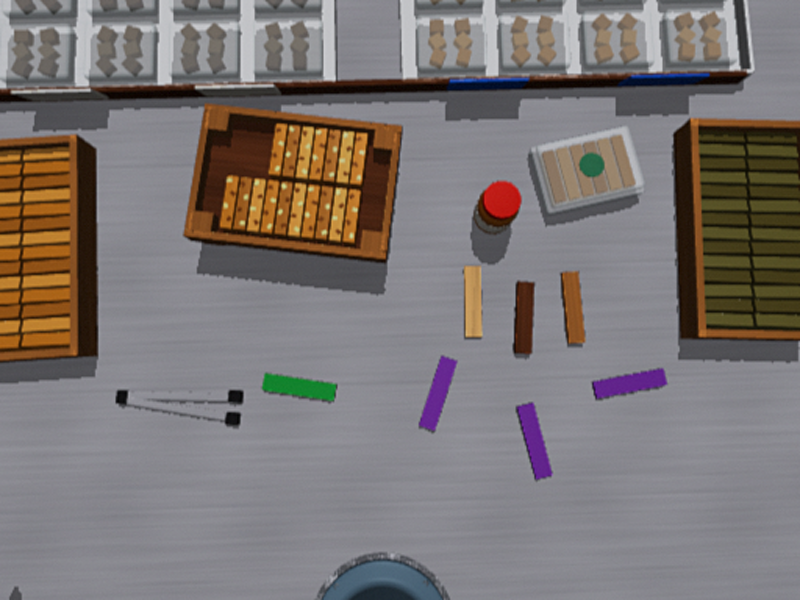

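View pics/scene0.png

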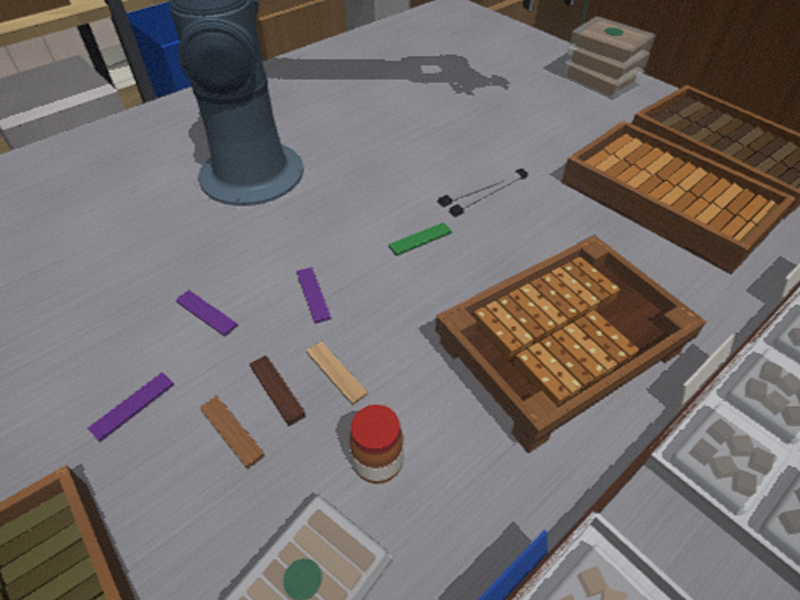

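Candidates, pixels in the 800x600 top view: pale (473,302) = thin, dark (524,318) = thick, mid-brown (573,308) = mid. The look-alikes are green (300,387) and purple (438,393), (534,441), (629,383). The tray is the brown one at (295,183), and the other trays sit at the edges. Next I'll take one close crop for the check and for corner pixels.

Run:
```python
from station import *
import cv2
im=read_camera("top")
c=im[60:240,112:382]   # x112..382,y60..240 ; scale 2.96
cv2.imwrite("pics/crop.png",cv2.resize(c,None,fx=2.96,fy=2.96,interpolation=cv2.INTER_CUBIC))
```

```text
(no output)
```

View pics/crop.png

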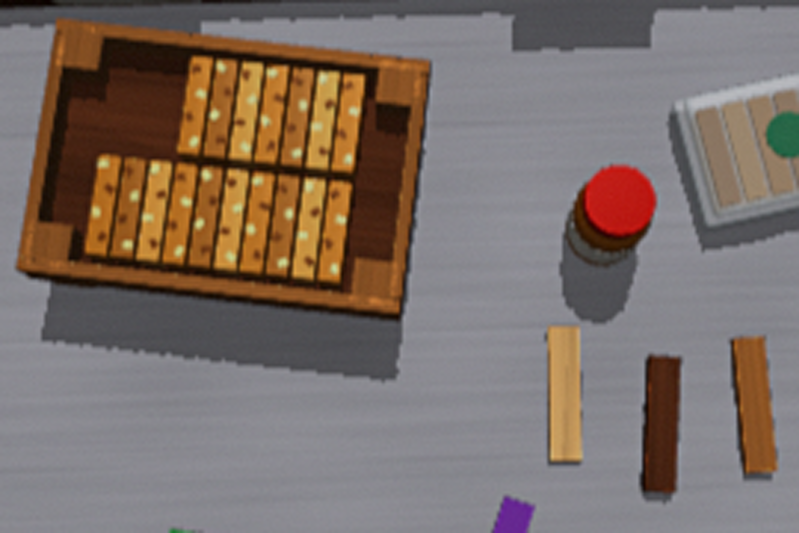

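The crop confirms the slips: pale (565,394), dark (662,423) and mid-brown (755,405). The tray's near right rim corner is at about (401,311).

```bash
cat > h.py <<'E'
from station import *
import numpy as np, cv2
from scipy.spatial.transform import Rotation as R
def ray(uv,z,c,T):
    d=T[:3,:3]@np.array([(uv[0]-c['cx'])/c['fx'],-(uv[1]-c['cy'])/c['fy'],-1]); o=T[:3,3]
    return (o+d*(z-o[2])/d[2])[:2]
def top(uv,z):
    c=camera_info("top"); return ray(uv,z,c,c['cam_to_world'])
def down(yaw):   # tool x axis at yaw, tool z down, fingers close across it
    q=(R.from_euler('z',yaw)*R.from_euler('x',np.pi)).as_quat(); return [q[3],*q[:3]]
def fit(model,P):   # 2D rigid
    m=np.array(model,float);P=np.array(P);a=m-m.mean(0);b=P-P.mean(0)
    th=np.arctan2((a[:,0]*b[:,1]-a[:,1]*b[:,0]).sum(),(a*b).sum())
    c,s=np.cos(th),np.sin(th);t=P.mean(0)-np.array([[c,-s],[s,c]])@m.mean(0)
    return t,th,np.abs(a@np.array([[c,s],[-s,c]])-b).max()
E
python3 - <<'E'
from h import *
def F(px,z,l,w):
    P=[top((112+(u+.5)/2.96-.5,60+(v+.5)/2.96-.5),z) for u,v in px] # FL FR NR NL
    return fit([(l,w),(l,-w),(-l,-w),(-l,w)],P)
t,th,e=F([(60,20),(430,61),(401,311),(21,268)],80,110,160);print("tray",t,th,e)
for n,p,z in(("thin",[(548,326),(580,326),(582,461),(550,461)],8),("thick",[(650,355),(680,357),(674,490),(644,490)],14),("mid",[(733,338),(764,336),(776,470),(745,473)],11)):print(n,F(p,z,60,14))
c,s=np.cos(th),np.sin(th)
f=t+np.array([[c,-s],[s,c]])@[-86,-136];print("foot",f)
for n,p in(("jar",(605,245)),):print(n,top((112+p[0]/2.96,60+p[1]/2.96),0))
E
```

```text
tray [709.14014264 118.47718202] -0.14155350317595605 2.34335734597866
thin (array([ 515.99597643, -164.66710154]), np.float64(-0.028322411623383024), np.float64(0.2695100859275943))
thick (array([ 486.80398545, -247.86422577]), np.float64(-0.09600015791974585), np.float64(1.8326922460963928))
mid (array([ 501.29978276, -330.96431384]), np.float64(0.02713892002586019), np.float64(0.7820384228935637))
foot [604.81326294  -4.02956136]
jar [ 650.02656265 -208.64146923]
```

```bash
cat >> h.py <<'E'
TH=-0.1416; FOOT=np.array([604.8,-4.0]); ZG=1.5
D=lambda a:np.array([np.cos(a),np.sin(a)])
def pick(c,th,z=ZG):
    p=np.array(c)-46*D(th); grip(55)
    reach([*p,60],down(th)); print("stop",move_l([*p,z],vel=60,force_limit=6))
    print("z",read_eef_pos()[2]); grip(0); print("gap",read_finger_gap(),read_finger_force())
    move_l([*p,45],vel=120)
def pre(dist=155,z=45,lat=0):
    p=FOOT-dist*D(TH)+lat*D(TH+np.pi/2); move_l([*p,z],frame=down(TH),vel=200); return p
def snap(n,cam):
    cv2.imwrite(f"pics/{n}.png",cv2.resize(read_camera(cam),(800,600),interpolation=cv2.INTER_CUBIC))
E
python3 - <<'E'
from h import *
pick([486.8,-247.9],-0.07)
pre(); print(read_eef_pos(),read_finger_gap(),read_force())
snap("w1","wrist"); snap("s1","scene"); print(read_clock())
E
```

```text
stop False
z 1.9152167865749414
gap 26.314743963626547 59.451075196266174
[451.3675885   17.38006049  44.96677417] 26.587132657199078 [ 0.34221597  0.7535478  -0.31084244]
7.2583
```

View pics/w1.png

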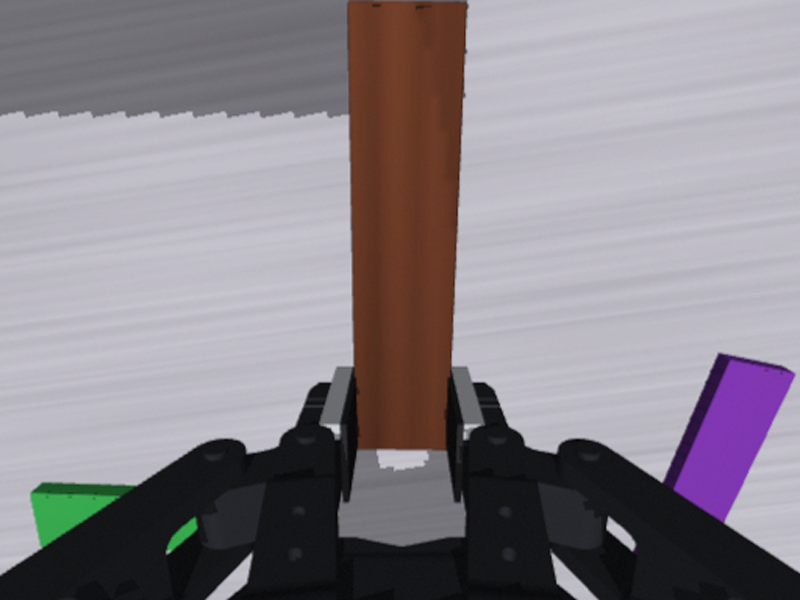

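The dark slip is held straight and flat, with its tip at (408,0), about 106 mm ahead of the TCP, and the fingers at (340,430) and (465,430). Next I'll set it down and slide it in gently.

```bash
cat >> h.py <<'E'
def insert(z=1.5,dist=82,lat=0,fl=4):
    p=pre(145,z+8,lat); print("down",move_l([*p,z],vel=30,force_limit=4),read_eef_pos()[2],read_force())
    z=read_eef_pos()[2] if read_eef_pos()[2]>z+1 else z
    q=FOOT-dist*D(TH)+lat*D(TH+np.pi/2)
    s=move_l([*q,z],vel=25,force_limit=fl)
    d=(FOOT-read_eef_pos()[:2])@D(TH)
    print("stopped",s,"dist",d,"tip rel foot",106-d,read_eef_pos(),read_force(),read_clock()); return s
E
python3 - <<'E'
from h import *
insert(); snap("s2","scene"); print(read_force())
c=cv2.imread("pics/s2.png")[230:500,350:710]; cv2.imwrite("pics/s2c.png",cv2.resize(c,None,fx=2.2,fy=2.2))
E
```

```text
down True 2.2143156154303747 [-0.63259429 -0.18473682  5.29612994]
stopped True dist 144.3506957222774 tip rel foot -38.35069572227741 [461.87926824  16.26817084   2.21590999] [-1.49868733 -0.29922529  5.27041499] 8.2583
[-1.27341028  0.61682829  4.07612129]
```

View pics/s2c.png

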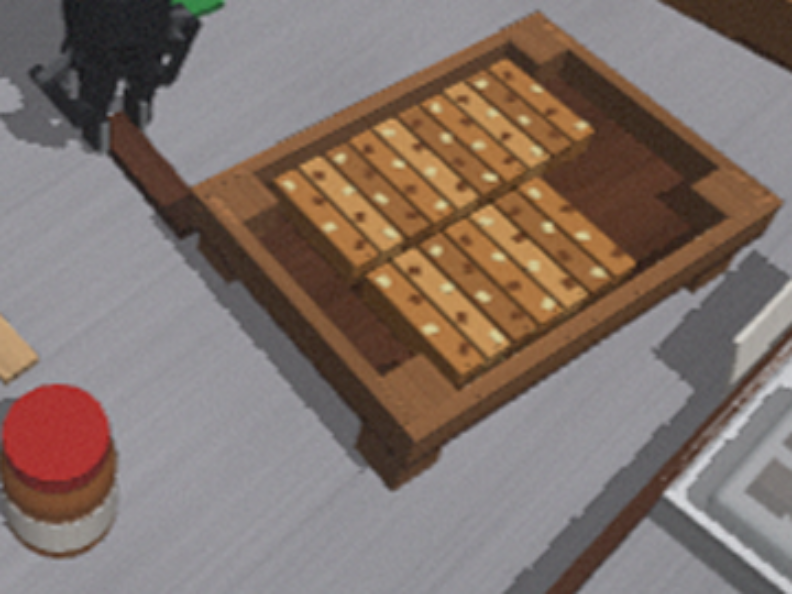

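The dark slip's tip at (190,215) lines up with the short foot at (220,255). The stop came only from the load on the counter dropping, so I'll ease the height and go on.

```bash
cat >> h.py <<'E'
def slide(z,dist=82,fl=4,vel=25):
    p=read_eef_pos(); move_l([p[0],p[1],z],vel=10); sleep(.2); print("z",read_eef_pos()[2],"F",read_force())
    s=move_l([*(FOOT-dist*D(TH)),z],vel=vel,force_limit=fl)
    p=read_eef_pos(); d=(FOOT-p[:2])@D(TH)
    print("stopped",s,"tip rel foot",106-d,"z",p[2],read_force(),read_clock()); return s
E
python3 - <<'E'
from h import *
slide(2.3)
E
```

```text
z 2.2338909945487164 F [-1.19647919  0.15453778  0.47106902]
stopped True tip rel foot -38.49502250769282 z 2.20240628734485 [-0.66740198  0.50197281  3.3531751 ] 9.1083
```

Run:
```python
from h import *
slide(2.8)
```

```text
z 2.621263029136605 F [-0.93180466  0.06669165  0.48838131]
stopped False tip rel foot 23.95947914851709 z 2.8070025702456003 [-0.69650987  0.44112969 -0.94378149] 12.2167
```

Run:
```python
from h import *
grip(45); p=read_eef_pos(); snap("s3","scene")
p=p+np.r_[-5*D(TH),0]; move_l([p[0],p[1],130],vel=120); snap("w3","wrist"); snap("t3","top")
a=cv2.imread("pics/s3.png")[200:430,350:650]; b=cv2.imread("pics/w3.png"); t=cv2.imread("pics/t3.png")[80:330,170:420]
f=lambda i:cv2.resize(i,(400,300))
cv2.imwrite("pics/m3.png",np.vstack([cv2.resize(a,(400,300)),f(b)]) if 0 else np.hstack([np.vstack([f(a),f(t)]),np.vstack([f(b),np.zeros((300,400,3),np.uint8)])]))
print(read_eef_pos(),read_force(),read_clock())
```

```text
[518.09893959   8.37667371 128.99507791] [-0.35702593 -0.27342614 -0.58743461] 13.8917
```

View pics/m3.png

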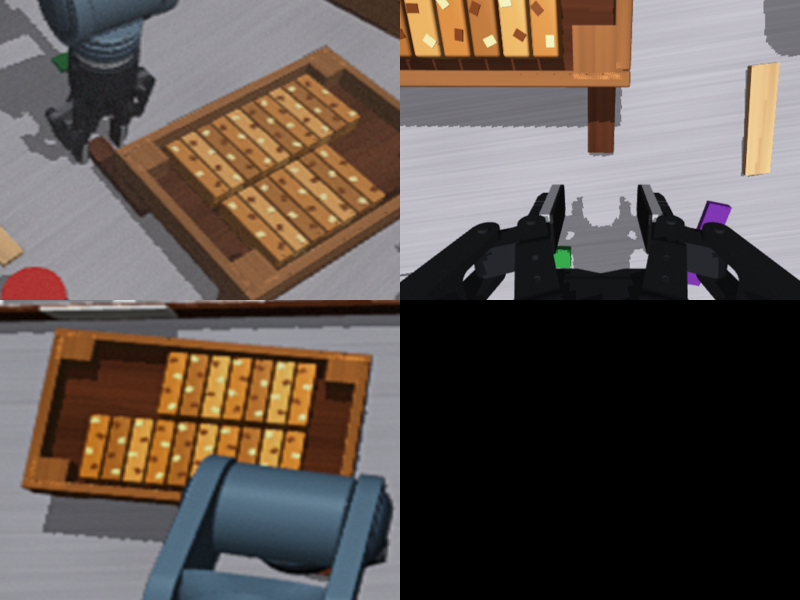

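The dark slip is lying flat under the corner, with its outer end at (600,153) in the wrist panel. The post top is centred at about (595,48), and the tray does not look shifted. Next I'll compute the slip and post positions.

Run:
```python
from h import *
c=camera_info("wrist"); p=read_eef_pos(); q=read_eef_rot()
T=np.eye(4); T[:3,:3]=R.from_quat([*q[1:],q[0]]).as_matrix(); T[:3,3]=p
W=T@c['tool_from_camera']
im=cv2.imread("pics/w3.png")
for n,u,z in(("post",(595,48),80),("slipend",(600.5,153),14),("slipR",(614,150),14),("slipL",(588,150),14),("rimcorner",(631,86),80)):
    w=ray(((u[0]-400)*1.28,u[1]*1.28),z,c,W); d=w-FOOT
    print(n,w,"along/lat rel foot",d@D(TH),d@D(TH+np.pi/2))
```

```text
post [609.71591941  -1.07841519] along/lat rel foot 4.454402915455996 3.586114352399648
slipend [510.29214905   8.91888156] along/lat rel foot -95.38517196083407 -0.5480536200218519
slipR [511.62610989  -6.0038292 ] along/lat rel foot -91.9585605194851 -15.1331515575059
slipL [515.54866956  21.82078781] along/lat rel foot -92.00207249585426 12.966561836671698
rimcorner [579.94634822 -23.80517813] along/lat rel foot -21.80985206801875 -23.114485507133452
```

The slip's end is only 2–6 mm past the back of the foot, so I'll nudge it about 11 mm further with closed fingers, then press.

Run:
```python
from h import *
grip(0)
at=lambda d,z:[*(FOOT-d*D(TH)-0.5*D(TH+np.pi/2)),z]
move_l(at(118,60),vel=150); print(move_l(at(118,5),vel=60,force_limit=5),read_eef_pos()); sleep(.2)
print("push",move_l(at(96,5),vel=20,force_limit=5),read_force(),(FOOT-read_eef_pos()[:2])@D(TH))
move_l(at(116,5),vel=60); move_l(at(130,150),vel=150); snap("w4","wrist")
c=camera_info("wrist"); p=read_eef_pos(); q=read_eef_rot(); np.savez("w4.npz",p=p,q=q); print(p,read_clock())
```

```text
False [488.31287724  12.07504598   5.35620453]
push False [-0.74711858 -0.39428991 -0.3207801 ] 96.04838238623682
[475.2964732   13.96756253 148.79568303] 19.225
```

View pics/w4.png

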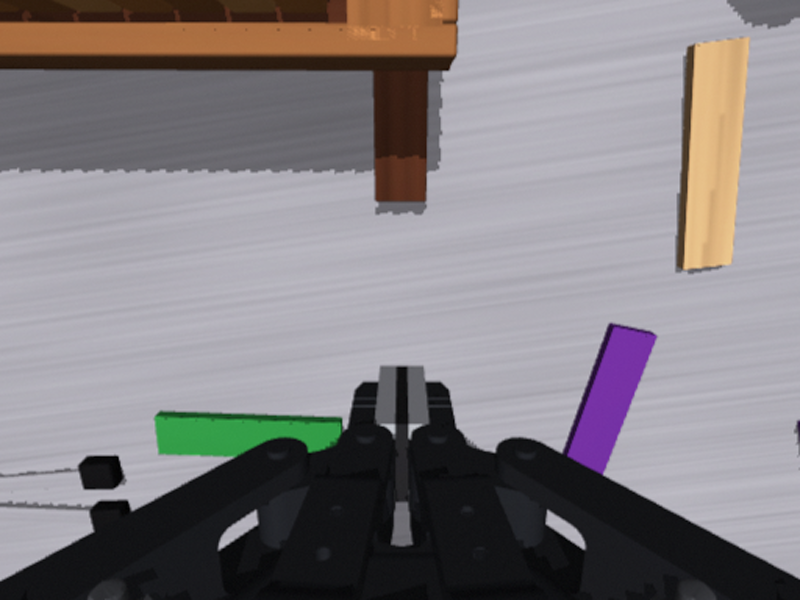

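The slip is straight under the foot, with its outer end at (401,201) and the tray's rim corner at (457,57). Next is the press.

Run:
```python
from h import *
P=FOOT+2*D(TH)+2*D(TH+np.pi/2)
move_l([*P,110],vel=150); move_l([*P,88],vel=60); sleep(.3); f0=read_force(); print(f0)
s=move_l([*P,70],vel=8,force_limit=14); 
print(s)
for i in range(4): print(read_eef_pos()[2],read_force()-f0); sleep(.15)
```

```text
[1.30419669 0.2435506  0.90205245]
True
79.74960097979454 [-1.85297304  0.8492553   2.91331876]
79.74585538221628 [-1.78205454  0.37683181  5.34936838]
79.73965348658673 [-2.03930155  0.06938088  3.96302547]
79.77028479739606 [-1.98303674 -0.02449971  4.35183477]
```

Run:
```python
from h import *
p=read_eef_pos(); z=p[2]; b=.9
for i in range(25):
    z-=.25; move_l([p[0],p[1],z],vel=5); sleep(.15)
    f=np.mean([read_force()[2] for _ in range(3)])-b; print(round(z,2),round(read_eef_pos()[2],2),round(f,1))
    if f>14: break
sleep(.8); print(read_force(),read_eef_pos(),read_clock())
```

```text
79.51 79.78 4.2
79.26 79.74 5.6
79.01 79.74 7.6
78.76 79.73 8.3
78.51 79.69 10.1
78.26 79.66 12.2
78.01 79.7 14.0
[-5.76983185  0.7690299  13.88257208] [607.04630097  -2.34515627  79.66645881] 26.6583
```

Run:
```python
from h import *
p=read_eef_pos(); 
move_l([607.1,-2.3,77.75],vel=5); sleep(.6); print(read_force(),read_eef_pos()[2])
move_l([607.1,-2.3,90],vel=30); move_l([607.1,-2.3,160],vel=120); move_l([450,150,230],vel=200)
snap("s5","scene"); snap("t5","top")
a=cv2.imread("pics/s5.png")[200:500,170:570]; t=cv2.imread("pics/t5.png")[80:380,170:610]
cv2.imwrite("pics/m5.png",np.vstack([cv2.resize(a,(400,300)),cv2.resize(t,(400,300))])); print(read_clock())
```

```text
[-8.08642872  0.28521753 16.49426999] 79.67317900809383
30.2
```

View pics/m5.png

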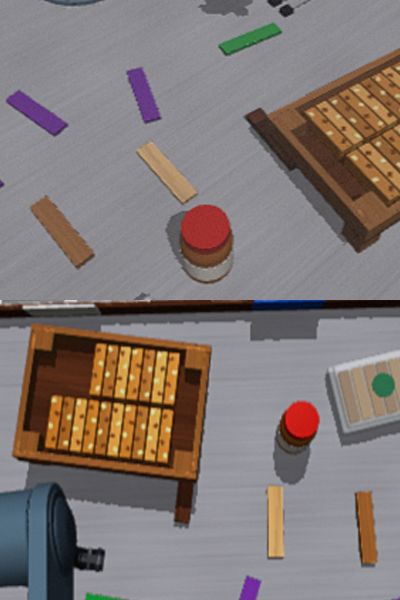

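The dark slip stays under the foot with its outer end at (182,520). The pale slip (275,520), mid slip (366,527) and jar (300,420) are untouched, and the tray sits as before.

```bash
python3 -c "
from station import *
print(sign_off())"
```

```text
the job is handed in; nothing more can be done
None
```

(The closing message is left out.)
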